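# Catch the lid of the router bit case and close it softly

## Task

The lid of the plywood router bit case stands open. With a fingertip behind it, tip it forward past its balance and come off it so that it falls on its own, catch it on a finger while it is still well open, and lower it until it lies fully shut, without a knock; its front lip overhangs the case, so the finger can stay under it to the end. Do not grip or bang the lid, do not lift or shift the case, leave the other things on the bench alone, and finish with your hand clear.

Things in the scene. Friction and masses are not known exactly. Their poses are not given: they have to be found in the camera images.
- case: router bit case of pale plywood standing loose on the bench, 2.6 kg, 150 mm front to back (x), 260 wide (y), 85 high without its lid; open on top, rows of steel router bits inside, all below the rim. Origin: centre of its underside; z up. Its -x side is the front and faces the robot's right (world -y), give or take 0.4 rad; the brass hinges are at the top of the back (+x, to the left)
- lid (a joint): lid angle, rad: 0 shut on the rim, 1.57 upright, more = leaning back over the hinge (stop at 1.80). Starts at rest, 1.58 to 1.80. Stiff hinge: the lid stays put near upright; drawn forward below about 1.3 it creeps, then falls ever faster by itself (1.2 to 0.6 rad in about 0.8 s) and would knock shut at 1.6 rad/s. 2 N under the lip carries it
- lid_hinge (a point): point on the hinge line at mid width, at the rim of the case's back wall (case frame x = +75 mm, z = 85 mm). The lid turning about it is a flat plywood plate 260 mm wide, 170 mm from hinge to front edge, 12 mm thick, 0.3 to 0.42 kg; the hinge line runs along its inner face
- lid_lip (a point): middle of the lid's front edge, on its inner face, 170 mm from lid_hinge. The front 22 mm of the lid is a dark hardwood strip: shut, it juts 20 mm beyond the case's front wall, underside 85 mm above the bench, free below. Open, this edge is topmost, some 255 mm up, and the inner face looks to the front. Axes turn with the lid: -x hinge to lip, z to the outer face
- mallet: bystander: carpenter's beech mallet lying on its side, head 75 x 115 x 60 mm, about 245 mm long; origin under its middle
- square: bystander: joiner's try square lying flat, 125 mm dark wooden stock, 180 mm steel blade, 18 mm high; origin under its middle
- glue: bystander: white glue bottle standing upright, 62 mm diameter, 150 mm high; origin at the centre of its base
- chisel: bystander: bench chisel lying flat, wooden handle, 250 mm long, 28 mm high; origin under its middle

How it is judged (in metres and radians):
On the way, in this order (a step that is already met when the one before it is completed fails the run):
1. the lid, tipped forward past its balance, falls on its own with the fingers off it (value of joint lid between 0.4 and 1.4 rad and velocity of joint lid below -0.1 rad/s and contact force between the fingers and case below 0.05 N), for 0.05 s.
2. the fingers have caught it, still at least about 14 degrees open: they bear it and it moves slower than 0.35 rad/s (value of joint lid between 0.25 and 1.1 rad and velocity of joint lid between -0.35 and 0.35 rad/s and contact force between the fingers and case above 0.4 N), for 0.15 s.
At the end, for the whole second after the job is handed in: the lid is fully shut (below 0.02 rad, about 3 mm at the lip), the case stands flat, within 15 mm of where it was, the bystanders within 20 mm (value of joint lid below 0.02 rad and linear speed of case below 0.01 m/s and distance of case from where it was at the start of the episode below 0.015 m and angle between case's own z axis and vertical below 0.02 rad and distance of each of mallet, square, glue, chisel from where it was at the start of the episode below 0.02 m); the robot touches nothing.
It fails at once if the lid knocks shut: it comes down faster than 0.8 rad/s (0.14 m/s at the lip) in the last 0.25 rad (value of joint lid below 0.25 rad and velocity of joint lid below -0.8 rad/s).
It fails at once if the lid or case is gripped, pressed or struck with more than 30 N (contact force between the fingers and case above 30 N).
It fails at once if the case is shifted by 15 mm, lifted or tipped (distance of case from where it was at the start of the episode above 0.015 m or height (world z) of case above 0.006 m or angle between case's own z axis and vertical above 0.06 rad).
It fails at once if a bystander is moved by more than 20 mm (distance of any of mallet, square, glue, chisel from where it was at the start of the episode above 0.02 m).
It also fails if it takes over 46 s, if anything falls off the work surface, if the arm or the gripper's body presses on something with over 40 N, if the wrist force passes 120 N, or if a joint passes its speed limit or range.

## Robot

A 7-joint arm with a two-finger parallel gripper is mounted at the origin on the work surface. World frame = base frame: x ahead of the robot, y to its left, z up, the work surface at z = 0. Lengths are in mm, angles in rad, forces in N, time in s.
With the tool pointing down it reaches from about 350 to 900 mm from the base axis. Payload 8.1 kg.
Tool frame: the origin (TCP) lies midway between the tips of the shut fingers; the grasp point (between the pads) lies 19 mm behind it; z points along the fingers, y is the line along which they close (so a half turn about z gives the same grasp; the last joint's range is limited). The gripper opens to 85 mm and grips with 20 to 120 N. Pads are 22 mm wide; open, the fingers measure 114 mm over their backs; the gripper's body (76 mm by 85 mm) begins 54 mm behind the grasp point. The pads swing forward as they close: fully open they stand 13 mm farther back than shut.
Start: joints at [-1.306, 0.434, 0.025, 1.573, -0.012, 1.134, -0.075], TCP at [224.755, 583.204, 231.323] pointing down, gripper open.
Joint ranges: [-2.62, 2.62], [-0.44, 2.09], [-1.27, 1.32], [0.08, 2.57], [-1.32, 4.46], [0.12, 2], [-2.74, 2.74]. Speed limits (rad/s): [2.22, 2.22, 3.01, 3.01, 3.14, 3.14, 3.14].

## Interface

Orientations are given as a 3x3 rotation matrix whose columns are the frame's x, y, z axes.
In Python, from workcell import arm, imaging, job gives the robot as it stands.
- The arm moves only by the tool drive_tool, never from a script. Its argument "increments" is a list that holds one entry, the list of rows, each a list of 7 numbers: the gripper command: -1 is fully open, 1 is shut, values between are in proportion, then the shift along the world's x, y, z in m, then the turn, a rotation vector about the world's x, y, z in rad. A call has 1 to 12 rows; each row shifts and turns the commanded pose from where the row before left it; what a row does not reach is not made up. A row lasts 1/12 s, in which the tool goes at most 41.7 mm and 7.16 degrees, less where a joint would pass 70% of its speed; a pose out of reach is approached as far as the arm can. A call is refused whole if a number of a shift passes 0.0417 or a number of a turn 0.125, either way. A call with a gripper value outside its range is refused whole. The fingers move at their own pace and stop on an object; the grip force is fixed at half the most. Time passes only in rows, so rows that do not move let the fingers close. It gives the time, the measured TCP pose, the force, the opening and the grip force at its end, in the units of the state.
- arm.get_state(): the state, without advancing time (a new reading comes with each control period).
- imaging.read_camera(name): name is "side" or "top" or "wrist"; returns (picture, depth): 384x512x3 uint8, blue, green, red; 384x512 float32, mm along the optical axis (not along the pixel's ray), 0 where there is no reading.
- imaging.camera_params(name): a dict with "K" (3x3 intrinsics, pixels), "view" (4x4, takes a point from world to camera coordinates). Camera axes: x right, y down, z forward; pixel columns grow to the right and rows downward; lengths in mm; the calibration is good to about 2 mm. A picture is of the moment at which its call begins: read the wrist's pose just before it. camera_params takes no time and is no camera call; for the wrist camera it gives the pose at the moment of the call.
- job.sign_off(): hands the job in; it is judged then, once.
The state is a dict: "clock": time; "q": joint angles; "qvel": joint speeds; "effort": joint torques, N m; "tool_pos": TCP position; "orientation": TCP orientation; "force": force on the tool from outside, world axes, zero at the start; "ft_torque": the same for the moment, N m; "finger_gap": finger opening in mm; "gripper_force": force on a finger pad.
Only numpy, scipy, OpenCV 4.12 (cv2) and the standard library are available. Lean on these libraries where they do the work, as an engineer would, in place of code of your own. Each camera call takes 0.05 s, during which the arm holds its last target. There are 200 camera calls.

## Working session

There is one attempt and no reset: what is moved stays moved. The work goes in short steps, Python scripts to look and compute and a tool call to move; the robot and the scene stay as the last step left them, time stands still between calls to the robot, and variables do not carry over. Pictures are saved under pics/ and viewed, at most 10 in all, crops included, and the job is handed in when it is done.

Besides the shell and the picture viewer there is one more tool, called after "Request:" as name(argument=value, ...) on one line, values as JSON. drive_tool: Moves the arm, as the interface text tells. Its arguments: {"type":"object","properties":{"increments":{"type":"array","items":{"type":"array","items":{"type":"array","items":{"type":"number"}}}}},"required":["increments"]}

```bash
mkdir -p pics; ls; python3 - <<'E'
from workcell import arm, imaging
import cv2, numpy as np, pickle
s=arm.get_state(); print({k:np.round(v,3).tolist() for k,v in s.items()})
d={}
for n in ("side","top"):
    p,z=imaging.read_camera(n); c=imaging.camera_params(n); d[n]=(p,z,c); cv2.imwrite(f"pics/{n}0.png",p)
    V=np.array(c["view"]); print(n,(-V[:3,:3].T@V[:3,3]).round(),V[:3,:3].round(2).tolist(), np.array(c["K"]).round().tolist())
pickle.dump(d,open("d0.pkl","wb"))
E
```

```text
pics
{'clock': 0.0, 'q': [-1.306, 0.435, 0.025, 1.574, -0.012, 1.134, -0.075], 'qvel': [-0.001, -0.002, -0.001, -0.002, -0.0, 0.001, 0.001], 'effort': [-0.0, -67.047, 1.024, -31.621, 0.015, 0.012, -0.0], 'tool_pos': [224.564, 582.727, 230.524], 'orientation': [[-0.933, 0.36, -0.0], [0.36, 0.933, -0.001], [-0.0, -0.002, -1.0]], 'force': [0.446, -0.48, 0.587], 'ft_torque': [0.011, -0.003, 0.06], 'gripper_force': 0.0, 'finger_gap': 85.56}
side [934. 929. 991.] [[-0.89, 0.46, -0.02], [0.31, 0.58, -0.75], [-0.33, -0.67, -0.66]] [[424.0, 0.0, 267.0], [0.0, 424.0, 198.0], [0.0, 0.0, 1.0]]
top [ 339.    4. 1905.] [[0.01, -1.0, -0.0], [-1.0, -0.01, -0.07], [0.07, 0.0, -1.0]] [[494.0, 0.0, 254.0], [0.0, 494.0, 188.0], [0.0, 0.0, 1.0]]
```

View pics/side0.png

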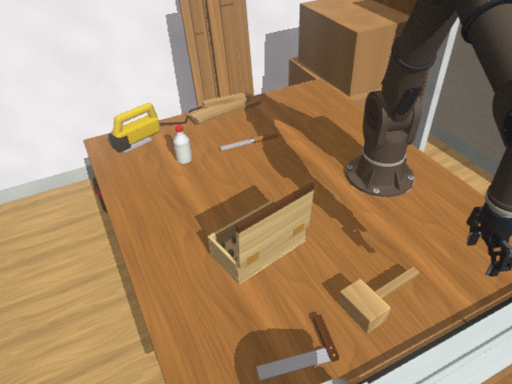

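View pics/top0.png

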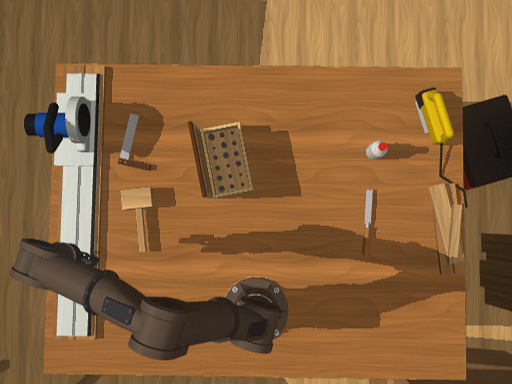

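The top view shows the case around pixel (225,160), with the open lid as the dark edge running (191,122)-(207,197). The side view shows the lid's back at about (275,230). The mallet and square lie to the +y side. I'll fit the case and lid from depth.

```bash
cat > geo.py <<'E'
import numpy as np
def cloud(z,c):
    K=np.array(c["K"]);V=np.array(c["view"]);v,u=np.nonzero(z>0);d=z[v,u]
    P=np.c_[(u-K[0,2])/K[0,0]*d,(v-K[1,2])/K[1,1]*d,d]
    return (P-V[:3,3])@V[:3,:3],u,v
E
python3 - <<'E'
import pickle,numpy as np,cv2
from geo import cloud
d=pickle.load(open("d0.pkl","rb"))
P,u,v=cloud(d["top"][1],d["top"][2])
m=(u>170)&(u<270)&(v>110)&(v<210)
Q=P[m]
print("bench z",np.median(P[(u>270)&(u<330)&(v>90)&(v<120)][:,2]))
r=Q[(Q[:,2]>75)&(Q[:,2]<95)]; print("rim",len(r),cv2.minAreaRect(r[:,:2].astype(np.float32)),cv2.boxPoints(cv2.minAreaRect(r[:,:2].astype(np.float32))).round())
t=Q[Q[:,2]>235]; print("lid top",len(t),t[:,2].max(),cv2.boxPoints(cv2.minAreaRect(t[:,:2].astype(np.float32))).round())
P2,u2,v2=cloud(d["side"][1],d["side"][2])
m=(u2>200)&(u2<325)&(v2>175)&(v2<285)&(P2[:,2]>100)
L=P2[m]; c=L.mean(0); n=np.linalg.svd(L-c)[2][2]; 
L=L[abs((L-c)@n)<8]; c=L.mean(0); n=np.linalg.svd(L-c)[2][2]
if n[1]<0:n=-n
print("lid outer plane",len(L),c,n,"std",((L-c)@n).std(),"tilt",np.arcsin(n[2]),"yaw of +x",np.arctan2(n[1],n[0]),"zmax",L[:,2].max())
h=np.array([n[0],n[1],0])/np.hypot(n[0],n[1]);w=np.cross([0,0,1],h)
print("width range",np.percentile(L@w,[0,1,99,100]),"c.w",c@w)
A=P2[(u2>200)&(u2<325)&(v2>175)&(v2<300)&(P2[:,2]>20)&(P2[:,2]<78)]
print("back wall below", np.percentile(A@h,[50,80,90,95]))
# bystander extents
for nm,(a,b,e,f) in dict(mallet=(118,155,183,255),square=(115,160,108,172)).items():
    k=(u>=a)&(u<=b)&(v>=e)&(v<=f)&(P[:,2]>10); print(nm,P[k].min(0).round(),P[k].max(0).round())
E
```

```text
bench z -0.08101129267880014
rim 592 ((564.5637817382812, 114.72898864746094), (261.1417236328125, 152.42636108398438), 12.05595874786377) [[421. 162.]
 [453.  13.]
 [708.  67.]
 [676. 217.]]
lid top 336 264.01237591985694 [[417. 183.]
 [420. 169.]
 [672. 223.]
 [669. 237.]]
lid outer plane 3034 [557.24102021 208.29071116 186.63574394] [-0.20788325  0.9766371  -0.05444759] std 1.993488480369814 tilt -0.054474530866327586 yaw of +x 1.7805224904835202 zmax 258.2324886855919
width range [-709.62295075 -707.86173485 -450.90584466 -446.32148218] c.w -588.3952084315918
back wall below [58.96737913 69.62080325 70.52919482 71.04919537]
mallet [214. 384.  10.] [479. 522.  76.]
square [522. 375.  10.] [763. 550.  32.]
```

Request:
drive_tool(increments=[[[-1, 0.019, -0.026, 0.016, 0, 0, 0.032], [-1, 0.019, -0.026, 0.016, 0, 0, 0.032], [-1, 0.019, -0.026, 0.016, 0, 0, 0.032], [-1, 0.019, -0.026, 0.016, 0, 0, 0.032], [-1, 0.019, -0.026, 0.016, 0, 0, 0.032], [-1, 0.019, -0.026, 0.016, 0, 0, 0.032], [-1, 0.019, -0.026, 0.016, 0, 0, 0.032], [-1, 0.019, -0.026, 0.016, 0, 0, 0.032], [-1, 0.019, -0.026, 0.016, 0, 0, 0.032], [-1, 0.019, -0.026, 0.016, 0, 0, 0.032], [-1, 0.019, -0.026, 0.016, 0, 0, 0.032], [-1, 0.019, -0.026, 0.016, 0, 0, 0.032]]])

```text
clock: 1.1
tool_pos: [453.2, 269.6, 423.9]
orientation: [[-1.0, -0.018, -0.0], [-0.018, 1.0, -0.0], [0.0, -0.0, -1.0]]
force: [1.8, -0.2, -0.0]
finger_gap: 85.2
gripper_force: 0.0
```

```bash
cat > plan.py <<'E'
import numpy as np
from scipy.spatial.transform import Rotation as R
h=np.array([-.208,.978,0]);w=np.array([.978,.208,0]);Z=np.array([0,0,1.])
H=np.array([549.,188.,85.])
def pose(phi,o=30,half=42.5,up=0,along=0):
    """phi: lid angle at which the front pad bears flat under the lid; o: overlap of the open tips past the lip"""
    t=np.cos(phi)*h-np.sin(phi)*Z; n=np.sin(phi)*h+np.cos(phi)*Z
    C=H-170*t+half*n+(o+13)*t+up*Z+along*w
    return C,np.column_stack([np.cross(n,t),n,t])
def show(phi,**k):
    from workcell import arm
    s=arm.get_state();C,M=pose(phi,**k);p=np.array(s["tool_pos"]);O=np.array(s["orientation"])
    t=O[:,2]
    print("t",round(s["clock"],2),"tcp",p.round(1),"phi",np.arctan2(-t[2],t@h).round(3),"target",C.round(1),"dpos",(C-p).round(1),"rot",R.from_matrix(M@O.T).as_rotvec().round(3),"F",np.round(s["force"],2),"gap",round(s["finger_gap"],1),"q",np.round(s["q"],2))
E
python3 -c "
from plan import *
show(1.3,up=180);show(1.3);show(.1)"
```

```text
t 1.1 tcp [453.2 269.6 423.9] phi 1.571 target [547.5 194.8 398.7] dpos [ 94.3 -74.7 -25.2] rot [0.27  0.03  0.191] F [ 1.8  -0.16 -0.04] gap 85.2 q [-0.77  0.17  0.16  1.48 -0.03  1.5   0.98]
t 1.1 tcp [453.2 269.6 423.9] phi 1.571 target [547.5 194.8 218.7] dpos [  94.3  -74.7 -205.2] rot [0.27  0.03  0.191] F [ 1.8  -0.16 -0.04] gap 85.2 q [-0.77  0.17  0.16  1.48 -0.03  1.5   0.98]
t 1.1 tcp [453.2 269.6 423.9] phi 1.571 target [574.4  68.6 140. ] dpos [ 121.2 -201.  -284. ] rot [1.463 0.167 0.156] F [ 1.8  -0.16 -0.04] gap 85.2 q [-0.77  0.17  0.16  1.48 -0.03  1.5   0.98]
```

Request:
drive_tool(increments=[[[-1, 0.0195, -0.03, 0, 0, 0, 0.032], [-1, 0.0195, -0.03, 0, 0, 0, 0.032], [-1, 0.0195, -0.03, 0, 0, 0, 0.032], [-1, 0.0195, -0.03, 0, 0, 0, 0.032], [-1, 0.0195, -0.03, 0, 0, 0, 0.032], [-1, 0.0195, -0.03, 0, 0, 0, 0.032], [-1, 0, 0, 0, 0.1, 0.021, 0], [-1, 0, 0, 0, 0.1, 0.021, 0], [-1, 0, 0, 0, 0.1, 0.021, 0], [-1, 0, 0, 0, 0.1, 0.021, 0], [-1, 0, 0, 0, 0.1, 0.021, 0], [-1, 0, 0, 0, 0.1, 0.021, 0]]])

```text
clock: 2.1
tool_pos: [570.1, 90.7, 423.9]
orientation: [[-0.979, -0.169, -0.117], [-0.205, 0.797, 0.567], [-0.002, 0.579, -0.815]]
force: [0.0, -0.6, -0.4]
finger_gap: 85.2
gripper_force: 0.0
```

```bash
python3 -c "
from plan import *
show(.9,up=180)"
```

```text
t 2.1 tcp [570.1  90.7 423.9] phi 0.953 target [558.5 143.4 390.9] dpos [-11.6  52.7 -33. ] rot [0.051 0.013 0.003] F [ 0.01 -0.59 -0.4 ] gap 85.2 q [-0.07  0.37  0.26  1.39 -0.66  1.65  1.99]
```

Request:
drive_tool(increments=[[[-1, 0, -0.005, -0.01, 0.1, 0.021, 0], [-1, 0, -0.005, -0.01, 0.1, 0.021, 0], [-1, 0, -0.005, -0.01, 0.1, 0.021, 0], [-1, 0, -0.005, -0.01, 0.1, 0.021, 0], [-1, 0, -0.005, -0.01, 0.1, 0.021, 0], [-1, 0, -0.005, -0.01, 0.1, 0.021, 0]]])

```text
clock: 2.6
tool_pos: [570.0, 60.1, 362.9]
orientation: [[-0.979, -0.07, -0.192], [-0.204, 0.326, 0.923], [-0.002, 0.943, -0.333]]
force: [0.8, 0.8, -0.5]
finger_gap: 85.4
gripper_force: 0.0
```

```bash
python3 -c "
from plan import *
show(.35,up=180)"
```

```text
t 2.6 tcp [570.   60.1 362.9] phi 0.34 target [570.8  85.6 348.5] dpos [  0.8  25.5 -14.4] rot [-0.01  -0.     0.004] F [ 0.82  0.75 -0.51] gap 85.4 q [ 0.23  0.65  0.17  1.51 -1.04  1.86  2.36]
```

Request:
drive_tool(increments=[[[-1, 0.006, -0.026, -0.01, 0, 0, 0], [-1, 0.006, -0.026, -0.02, 0, 0, 0], [-1, 0.006, -0.026, -0.025, 0, 0, 0], [-1, 0, 0, -0.03, 0, 0, 0], [-1, 0, 0, -0.03, 0, 0, 0], [-1, 0, 0, -0.03, 0, 0, 0], [-1, 0, 0, -0.03, 0, 0, 0], [-1, 0, 0, -0.03, 0, 0, 0], [-1, 0, 0, -0.03, 0, 0, 0]]])

```text
clock: 3.35
tool_pos: [587.5, -16.7, 126.4]
orientation: [[-0.979, -0.07, -0.194], [-0.206, 0.33, 0.921], [-0.0, 0.941, -0.338]]
force: [0.7, -0.4, 0.4]
finger_gap: 85.5
gripper_force: 0.0
```

```bash
python3 - <<'E'
from plan import *
show(.35,up=0)
from workcell import imaging
import cv2
p,z=imaging.read_camera("side"); cv2.imwrite("pics/side1.png",p)
p2,z2=imaging.read_camera("wrist"); cv2.imwrite("pics/sw1.png",np.hstack([p[100:340,120:440],cv2.resize(p2,(320,240))]))
E
```

```text
t 3.35 tcp [587.5 -16.7 126.4] phi 0.344 target [570.8  85.6 168.5] dpos [-16.7 102.3  42. ] rot [-0.006 -0.001  0.002] F [ 0.72 -0.39  0.44] gap 85.5 q [ 0.33  1.    0.16  1.45 -0.95  1.75  2.66]
```

View pics/sw1.png

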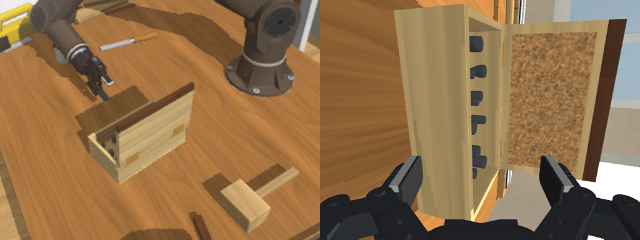

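q7 ends at 2.66, close to its limit, so I'll flip the tool half a turn (the grasp is equivalent) while rising.

Request:
drive_tool(increments=[[[-1, 0, 0, 0.02, -0.0233, 0.1105, -0.0406], [-1, 0, 0, 0.02, -0.0233, 0.1105, -0.0406], [-1, 0, 0, 0.02, -0.0233, 0.1105, -0.0406], [-1, 0, 0, 0.02, -0.0233, 0.1105, -0.0406], [-1, 0, 0, 0.02, -0.0233, 0.1105, -0.0406], [-1, 0, 0, 0.02, -0.0233, 0.1105, -0.0406], [-1, 0, 0, 0.02, -0.0233, 0.1105, -0.0406], [-1, 0, 0, 0.02, -0.0233, 0.1105, -0.0406], [-1, 0, 0, 0.02, -0.0233, 0.1105, -0.0406], [-1, 0, 0, 0.02, -0.0233, 0.1105, -0.0406], [-1, 0, 0, 0, -0.0233, 0.1105, -0.0406], [-1, 0, 0, 0, -0.0233, 0.1105, -0.0406]]])

```text
clock: 4.45
tool_pos: [587.7, -17.0, 332.0]
orientation: [[-0.197, 0.961, -0.192], [0.304, 0.246, 0.92], [0.932, 0.122, -0.341]]
force: [0.1, 0.1, -0.2]
finger_gap: 85.9
gripper_force: 0.0
```

Request:
drive_tool(increments=[[[-1, 0, 0, 0, -0.0233, 0.1105, -0.0406], [-1, 0, 0, 0, -0.0233, 0.1105, -0.0406], [-1, 0, 0, 0, -0.0233, 0.1105, -0.0406], [-1, 0, 0, 0, -0.0233, 0.1105, -0.0406], [-1, 0, 0, 0, -0.0233, 0.1105, -0.0406], [-1, 0, 0, 0, -0.0233, 0.1105, -0.0406], [-1, 0, 0, 0, -0.0233, 0.1105, -0.0406], [-1, 0, 0, 0, -0.0233, 0.1105, -0.0406], [-1, 0, 0, 0, -0.0233, 0.1105, -0.0406], [-1, 0, 0, 0, -0.0233, 0.1105, -0.0406], [-1, 0, 0, 0, -0.0233, 0.1105, -0.0406], [-1, 0, 0, 0, -0.0233, 0.1105, -0.0406]]])

```text
clock: 5.45
tool_pos: [587.5, -16.8, 330.4]
orientation: [[0.928, 0.317, -0.195], [0.285, -0.268, 0.92], [0.24, -0.91, -0.339]]
force: [-0.0, 0.1, 0.3]
finger_gap: 85.5
gripper_force: 0.0
```

```bash
sed -i 's/np.column_stack(\[np.cross(n,t),n,t\])/np.column_stack([np.cross(-n,t),-n,t])/' plan.py; python3 - <<'E'
from plan import *
show(.35,up=180)
show(1.3,up=120)
for ph in (1.35,1.3,1.175,1.1,1.,.9,.8,.75): print(ph,pose(ph)[0].round(1))
# clearance of the start pose in (a,z)
import pickle
for ph in (1.45,1.35,1.3):
    C,M=pose(ph); n=-M[:,1];t=M[:,2]
    for nm,P in (("tipB",C-13*t+42.5*n),("tipF",C-13*t-42.5*n),("palmB",C-73*t+42.5*n),("palmF",C-73*t-42.5*n)): print(ph,nm,((P-H)@h).round(),P[2].round())
from workcell import imaging
from geo import cloud
p,z=imaging.read_camera("side")
P2,u2,v2=cloud(z,imaging.camera_params("side"))
Q=(P2-H)@np.c_[w,h,Z]
m=(abs(Q[:,0])<120)&(Q[:,1]>-5)&(Q[:,1]<60)&(Q[:,2]>30)&(Q[:,2]<172)
L=Q[m];k=np.polyfit(L[:,2],L[:,1],1);r=L[:,1]-np.polyval(k,L[:,2]);g=abs(r)<5;k=np.polyfit(L[g,2],L[g,1],1)
print("lid: slope",k,"theta",np.pi/2+np.arctan(k[0]),"offset at hinge",k[1],len(L))
E
```

```text
t 5.45 tcp [587.5 -16.8 330.4] phi 0.346 target [570.8  85.6 348.5] dpos [-16.7 102.3  18.1] rot [-0.054  0.236 -0.087] F [-0.04  0.14  0.31] gap 85.5 q [ 0.24  0.77  0.32  1.39 -1.04  2.   -0.44]
t 5.45 tcp [587.5 -16.8 330.4] phi 0.346 target [547.5 194.8 338.7] dpos [-39.9 211.6   8.3] rot [-0.965 -0.019 -0.195] F [-0.04  0.14  0.31] gap 85.5 q [ 0.24  0.77  0.32  1.39 -1.04  2.   -0.44]
1.35 [546.2 201.4 218.2]
1.3 [547.5 194.8 218.7]
1.175 [551.  178.5 218.6]
1.1 [553.1 168.7 217.5]
1.0 [555.8 155.9 214.8]
0.9 [558.5 143.4 210.9]
0.8 [561.1 131.3 205.7]
0.75 [562.3 125.5 202.7]
1.45 tipB 67.0 234.0
1.45 tipF -17.0 224.0
1.45 palmB 60.0 294.0
1.45 palmF -24.0 284.0
1.35 tipB 52.0 240.0
1.35 tipF -31.0 222.0
1.35 palmB 39.0 299.0
1.35 palmF -44.0 280.0
1.3 tipB 44.0 243.0
1.3 tipF -37.0 220.0
1.3 palmB 28.0 300.0
1.3 palmF -53.0 278.0
lid: slope [ 0.05964623 12.37885568] theta 1.6303719774191856 offset at hinge 12.37885567622323 2555
```

Request:
drive_tool(increments=[[[-1, -0.0036, 0.0187, 0.001, -0.0233, 0.1105, -0.0406], [-1, -0.0036, 0.0187, 0.001, -0.0233, 0.1105, -0.0406], [-1, -0.0036, 0.0187, 0.001, -0.103, -0.022, 0], [-1, -0.0036, 0.0187, 0.001, -0.103, -0.022, 0], [-1, -0.0036, 0.0187, 0.001, -0.103, -0.022, 0], [-1, -0.0036, 0.0187, 0.001, -0.103, -0.022, 0], [-1, -0.0036, 0.0187, 0.001, -0.103, -0.022, 0], [-1, -0.0036, 0.0187, 0.001, -0.103, -0.022, 0], [-1, -0.0036, 0.0187, 0.001, -0.103, -0.022, 0], [-1, -0.0036, 0.0187, 0.001, -0.103, -0.022, 0], [-1, -0.0036, 0.0187, 0.001, -0.103, -0.022, 0], [-1, -0.0036, 0.0187, 0.001, -0.103, -0.022, 0]]])

```text
clock: 6.5
tool_pos: [544.5, 208.2, 343.5]
orientation: [[0.973, 0.229, -0.028], [0.231, -0.959, 0.167], [0.011, -0.169, -0.986]]
force: [0.6, -0.2, -0.5]
finger_gap: 85.7
gripper_force: 0.0
```

```bash
python3 - <<'E'
from plan import *
show(1.4,up=120)
E
```

```text
t 6.5 tcp [544.5 208.2 343.5] phi 1.401 target [544.8 207.8 337.4] dpos [ 0.3 -0.3 -6.1] rot [-0.001  0.011 -0.023] F [ 0.62 -0.21 -0.48] gap 85.7 q [-0.73  0.29  0.51  1.56 -0.32  1.32 -1.5 ]
```

Request:
drive_tool(increments=[[[-1, 0, 0, -0.021, 0, 0.003, -0.005], [-1, 0, 0, -0.021, 0, 0.003, -0.005], [-1, 0, 0, -0.021, 0, 0.003, -0.005], [-1, 0, 0, -0.021, 0, 0, -0.005], [-1, 0, 0, -0.021, 0, 0, 0], [-1, 0, 0, -0.021, 0, 0, 0], [-1, 0, 0, 0, 0, 0, 0]]])

```text
clock: 7.08
tool_pos: [542.1, 207.4, 212.0]
orientation: [[0.977, 0.207, -0.044], [0.212, -0.963, 0.168], [-0.008, -0.173, -0.985]]
force: [-1.4, 0.5, 0.0]
finger_gap: 85.5
gripper_force: 0.0
```

```bash
cat > lid.py <<'E'
from plan import *
from workcell import imaging
from geo import cloud
def lid():
    p,z=imaging.read_camera("side")
    P2,_,_=cloud(z,imaging.camera_params("side"))
    Q=(P2-H)@np.c_[w,h,Z]
    m=(np.abs(Q[:,0])>60)&(np.abs(Q[:,0])<125)&(Q[:,1]>-185)&(Q[:,1]<40)&(Q[:,2]>8)
    L=Q[m][:,1:]   # (a,z) points, outer face seen from behind/above
    ths=np.arange(0,1.8,.01)
    n=np.c_[np.sin(ths),np.cos(ths)];t=np.c_[-np.cos(ths),np.sin(ths)]
    cnt=[((abs(L@a-12)<4)&(L@b>20)&(L@b<172)).sum() for a,b in zip(n,t)]
    c=np.array(cnt);i=c.argmax();print("lid",(ths[c>.97*c[i]]).mean().round(3),c[i])
    return p
E
python3 - <<'E'
from lid import *
show(1.4);p=lid()
import cv2; cv2.imwrite("pics/s2.png",p[100:340,120:440])
for ph in np.arange(1.4,.74,-.05): print(ph.round(2),pose(ph)[0].round(1))
E
```

```text
t 7.08 tcp [542.1 207.4 212. ] phi 1.397 target [544.8 207.8 217.4] dpos [2.7 0.4 5.4] rot [-0.002 -0.009 -0.004] F [-1.44  0.52  0.01] gap 85.5 q [-0.69  0.4   0.48  1.75 -0.41  1.07 -1.4 ]
lid 1.63 1374
1.4 [544.8 207.8 217.4]
1.35 [546.2 201.4 218.2]
1.3 [547.5 194.8 218.7]
1.25 [548.9 188.3 218.9]
1.2 [550.3 181.7 218.8]
1.15 [551.7 175.2 218.3]
1.1 [553.1 168.7 217.5]
1.05 [554.5 162.3 216.3]
1.0 [555.8 155.9 214.8]
0.95 [557.2 149.6 213. ]
0.9 [558.5 143.4 210.9]
0.85 [559.8 137.3 208.5]
0.8 [561.1 131.3 205.7]
0.75 [562.3 125.5 202.7]
```

View pics/s2.png

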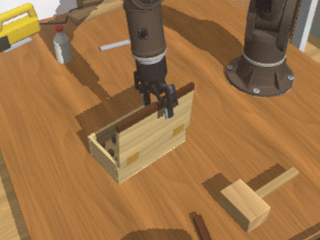

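Request:
drive_tool(increments=[[[-1, 0.0012, -0.0043, 0.002, 0.0326, 0.0069, 0], [-1, 0.0012, -0.0043, 0.002, 0.0326, 0.0069, 0], [-1, 0.0012, -0.0043, 0.001, 0.0326, 0.0069, 0], [-1, 0.0012, -0.0043, 0.001, 0.0326, 0.0069, 0], [-1, 0.0012, -0.0043, 0, 0.0326, 0.0069, 0], [-1, 0.0012, -0.0043, 0, 0.0326, 0.0069, 0], [-1, 0.0011, -0.0043, 0, 0.0326, 0.0069, 0], [-1, 0.0011, -0.0043, -0.0005, 0.0326, 0.0069, 0], [-1, 0.0011, -0.0043, -0.0005, 0.0326, 0.0069, 0], [-1, 0.0011, -0.0043, -0.001, 0.0326, 0.0069, 0], [-1, 0.0011, -0.0043, -0.001, 0.0326, 0.0069, 0], [-1, 0.0011, -0.0043, -0.001, 0.0326, 0.0069, 0]]])

```text
clock: 8.13
tool_pos: [559.2, 156.1, 219.3]
orientation: [[0.977, 0.18, -0.114], [0.213, -0.819, 0.533], [0.002, -0.545, -0.839]]
force: [-1.2, 0.3, -0.5]
finger_gap: 85.5
gripper_force: 0.4
```

```bash
python3 - <<'E'
from lid import *
show(1.0);lid()
E
```

```text
t 8.13 tcp [559.2 156.1 219.3] phi 0.995 target [555.8 155.9 214.8] dpos [-3.3 -0.2 -4.5] rot [-0.006  0.001 -0.005] F [-1.23  0.27 -0.48] gap 85.5 q [-0.29  0.48  0.38  1.74 -0.77  1.25 -0.93]
lid 1.46 1674
```

Request:
drive_tool(increments=[[[-1, 0.0002, -0.0035, -0.002, 0.027, 0.0057, 0], [-1, 0.0002, -0.0035, -0.002, 0.027, 0.0057, 0], [-1, 0.0002, -0.0035, -0.002, 0.027, 0.0057, 0], [-1, 0.0002, -0.0035, -0.002, 0.027, 0.0057, 0], [-1, 0.0002, -0.0035, -0.002, 0.027, 0.0057, 0], [-1, 0.0002, -0.0035, -0.002, 0.027, 0.0057, 0]]])

```text
clock: 8.68
tool_pos: [560.4, 135.1, 206.5]
orientation: [[0.977, 0.159, -0.142], [0.213, -0.721, 0.659], [0.002, -0.674, -0.738]]
force: [0.8, -0.2, 0.3]
finger_gap: 85.4
gripper_force: 0.3
```

```bash
python3 - <<'E'
from lid import *
show(.83);lid();show(.75)
E
```

```text
t 8.68 tcp [560.4 135.1 206.5] phi 0.831 target [560.3 134.8 207.4] dpos [-0.1 -0.3  0.9] rot [ 0.     0.002 -0.005] F [ 0.78 -0.23  0.3 ] gap 85.4 q [-0.14  0.56  0.33  1.74 -0.88  1.35 -0.76]
lid 1.275 1885
t 8.73 tcp [560.1 133.2 204.9] phi 0.83 target [562.3 125.5 202.7] dpos [ 2.2 -7.8 -2.2] rot [ 0.078  0.017 -0.002] F [-1.56 -1.85 -0.98] gap 85.4 q [-0.14  0.56  0.34  1.74 -0.88  1.35 -0.76]
```

Request:
drive_tool(increments=[[[-1, 0.0009, -0.0035, -0.001, 0.03, 0.0063, 0], [-1, 0.0009, -0.0035, -0.001, 0.03, 0.0063, 0], [-1, 0, 0, 0, 0, 0, 0]]])

```text
clock: 8.98
tool_pos: [561.5, 126.2, 201.5]
orientation: [[0.978, 0.144, -0.152], [0.209, -0.68, 0.702], [-0.002, -0.719, -0.695]]
force: [-0.7, -0.0, -0.1]
finger_gap: 85.0
gripper_force: 0.0
```

```bash
python3 - <<'E'
from lid import *
show(.77);lid();show(.77)
E
```

```text
t 8.98 tcp [561.5 126.2 201.5] phi 0.769 target [561.8 127.8 203.9] dpos [0.3 1.5 2.4] rot [-0.001 -0.003 -0.001] F [-0.74 -0.01 -0.14] gap 85.0 q [-0.09  0.6   0.32  1.73 -0.91  1.4  -0.72]
lid 1.185 1961
t 9.03 tcp [561.5 126.8 201.7] phi 0.77 target [561.8 127.8 203.9] dpos [0.3 0.9 2.2] rot [ 0.001 -0.002 -0.002] F [-0.    0.43 -0.34] gap 85.2 q [-0.09  0.6   0.32  1.73 -0.91  1.4  -0.72]
```

Request:
drive_tool(increments=[[[-1, 0, 0, 0, 0, 0, 0], [-1, 0, 0, 0, 0, 0, 0]]])

```text
clock: 9.2
tool_pos: [561.3, 128.4, 202.5]
orientation: [[0.977, 0.147, -0.153], [0.212, -0.681, 0.701], [-0.001, -0.718, -0.696]]
force: [0.6, -0.1, -0.6]
finger_gap: 85.2
gripper_force: 0.0
```

```bash
python3 - <<'E'
from lid import *
show(.77);lid();show(.65)
E
```

```text
t 9.2 tcp [561.3 128.4 202.5] phi 0.77 target [561.8 127.8 203.9] dpos [ 0.5 -0.6  1.5] rot [ 0.001 -0.001 -0.004] F [ 0.61 -0.07 -0.64] gap 85.2 q [-0.09  0.59  0.32  1.73 -0.91  1.4  -0.72]
lid 1.135 1995
t 9.25 tcp [561.3 128.5 202.6] phi 0.77 target [564.7 114.3 195.7] dpos [  3.4 -14.2  -6.9] rot [ 0.118  0.025 -0.004] F [ 0.89 -0.05 -0.05] gap 85.5 q [-0.09  0.59  0.32  1.73 -0.91  1.39 -0.72]
```

Request:
drive_tool(increments=[[[-1, 0, 0, 0, 0, 0, 0], [-1, 0, 0, 0, 0, 0, 0], [-1, 0, 0, 0, 0, 0, 0]]])

```text
clock: 9.5
tool_pos: [561.3, 128.3, 202.5]
orientation: [[0.977, 0.147, -0.152], [0.212, -0.681, 0.701], [-0.001, -0.718, -0.696]]
force: [0.6, -0.0, 0.1]
finger_gap: 85.6
gripper_force: 0.0
```

```bash
python3 - <<'E'
from lid import *
show(.77);lid()
E
```

```text
t 9.5 tcp [561.3 128.3 202.5] phi 0.77 target [561.8 127.8 203.9] dpos [ 0.5 -0.6  1.4] rot [ 0.    -0.001 -0.004] F [ 0.58 -0.02  0.08] gap 85.6 q [-0.09  0.59  0.32  1.73 -0.91  1.4  -0.72]
lid 1.025 2032
```

Request:
drive_tool(increments=[[[-1, 0, 0, 0, 0, 0, 0], [-1, 0, 0, 0, 0, 0, 0], [-1, 0.0003, -0.0016, -0.0008, 0.0137, 0.0029, 0], [-1, 0.0005, -0.0024, -0.0012, 0.0196, 0.0042, 0], [-1, 0.0005, -0.0024, -0.0012, 0.0196, 0.0042, 0], [-1, 0.0005, -0.0024, -0.0012, 0.0196, 0.0042, 0], [-1, 0.0003, -0.0016, -0.0008, 0.0137, 0.0029, 0], [-1, 0, 0, 0, 0, 0, 0]]])

```text
clock: 10.22
tool_pos: [563.5, 116.0, 195.8]
orientation: [[0.978, 0.129, -0.164], [0.209, -0.616, 0.759], [-0.003, -0.777, -0.63]]
force: [-0.9, -1.3, -1.8]
finger_gap: 85.6
gripper_force: 0.9
```

```bash
python3 - <<'E'
from lid import *
show(.68);lid()
E
```

```text
t 10.22 tcp [563.5 116.  195.8] phi 0.681 target [564.  117.6 197.9] dpos [0.5 1.5 2.1] rot [ 0.002 -0.003 -0.001] F [-0.92 -1.29 -1.78] gap 85.6 q [-0.02  0.65  0.3   1.71 -0.95  1.46 -0.66]
lid 0.66 1978
```

The lid is caught at about 0.66 rad with force on the finger. I'll hold it there, then lower.

Request:
drive_tool(increments=[[[-1, 0, 0, 0, 0, 0, 0], [-1, 0, 0, 0, 0, 0, 0], [-1, 0, 0, 0, 0, 0, 0], [-1, 0, 0, 0, 0, 0, 0], [-1, 0, 0, 0, 0, 0, 0], [-1, 0, 0, 0, 0, 0, 0]]])

```text
clock: 10.77
tool_pos: [563.5, 117.8, 197.4]
orientation: [[0.977, 0.133, -0.164], [0.212, -0.616, 0.759], [-0.0, -0.776, -0.63]]
force: [0.8, -1.1, -0.6]
finger_gap: 85.5
gripper_force: 0.5
```

```bash
python3 - <<'E'
from lid import *
show(.68);lid()
s=None
# target: lid theta, tool phi = theta*0.55+0.3 , overlap o
def low(th,o):
    phi=.34+.5*th
    l=H+170*(-np.cos(th)*h+np.sin(th)*Z); t=np.cos(phi)*h-np.sin(phi)*Z; n=np.sin(phi)*h+np.cos(phi)*Z
    return (l+42.5*n+(o+13)*t).round(1),round(phi,3)
for th,o in ((.68,30),(.6,26),(.5,22),(.4,18),(.3,14),(.2,12),(.1,12),(.05,12),(0,12),(-.03,12)): print(th,o,*low(th,o))
E
```

```text
t 10.77 tcp [563.5 117.8 197.4] phi 0.682 target [564.  117.6 197.9] dpos [ 0.5 -0.3  0.6] rot [ 0.002  0.    -0.004] F [ 0.82 -1.13 -0.6 ] gap 85.5 q [-0.03  0.65  0.3   1.71 -0.95  1.46 -0.66]
lid 0.675 1993
0.68 30 [564.  117.6 197.9] 0.68
0.6 26 [566.4 106.2 191.8] 0.64
0.5 22 [569.1  93.7 182.3] 0.59
0.4 18 [571.5  82.2 171.7] 0.54
0.3 14 [573.7  72.  160. ] 0.49
0.2 12 [575.2  64.9 146.6] 0.44
0.1 12 [576.   61.  131.8] 0.39
0.05 12 [576.3  59.6 124.3] 0.365
0 12 [576.5  58.7 116.7] 0.34
-0.03 12 [576.6  58.3 112.2] 0.325
```

Request:
drive_tool(increments=[[[-1, 0.0008, -0.0046, -0.0025, 0.0155, 0.0033, 0], [-1, 0.0008, -0.0046, -0.0025, 0.0155, 0.0033, 0], [-1, 0.0008, -0.0043, -0.0027, 0.0155, 0.0033, 0], [-1, 0.0008, -0.0042, -0.0029, 0.0155, 0.0033, 0], [-1, 0.0008, -0.004, -0.003, 0.0155, 0.0033, 0], [-1, 0.0008, -0.0038, -0.0031, 0.0155, 0.0033, 0], [-1, 0.0008, -0.0036, -0.0032, 0.0155, 0.0033, 0], [-1, 0.0008, -0.0035, -0.0034, 0.0155, 0.0033, 0], [-1, 0.0008, -0.0034, -0.0035, 0.0155, 0.0033, 0], [-1, 0.0008, -0.0033, -0.0036, 0.0155, 0.0033, 0], [-1, 0.0008, -0.0033, -0.0035, 0.0155, 0.0033, 0], [-1, 0.0008, -0.0032, -0.0035, 0.0155, 0.0033, 0]]])

```text
clock: 11.82
tool_pos: [573.1, 71.5, 159.4]
orientation: [[0.977, 0.099, -0.187], [0.211, -0.46, 0.862], [-0.0, -0.882, -0.471]]
force: [0.0, 0.4, -1.2]
finger_gap: 85.1
gripper_force: 0.4
```

```bash
python3 - <<'E'
from lid import *
show(.49);p=lid()
import cv2; cv2.imwrite("pics/s3.png",cv2.resize(p[100:340,120:440],None,fx=2,fy=2))
E
```

```text
t 11.82 tcp [573.1  71.5 159.4] phi 0.49 target [568.1  98.  182.3] dpos [-5.  26.4 22.9] rot [ 0.    -0.    -0.003] F [ 0.01  0.43 -1.2 ] gap 85.1 q [ 0.13  0.82  0.25  1.63 -1.    1.6  -0.52]
lid 0.29 1764
```

View pics/s3.png

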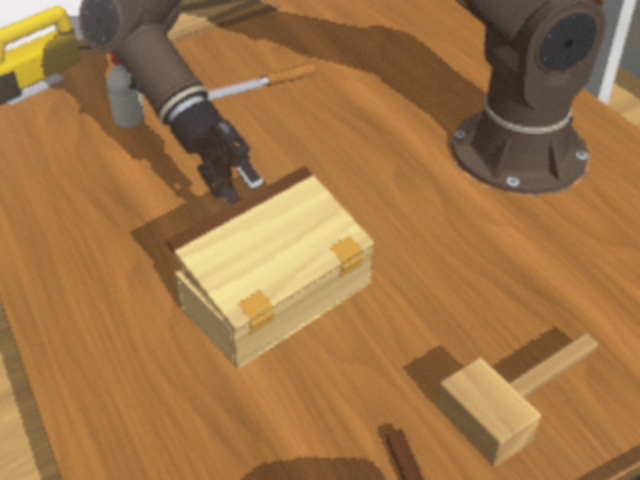

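The lid is held at 0.29 rad by the finger at the lip, at about (240,195) in the crop. Lowering on.

Request:
drive_tool(increments=[[[-1, 0.0003, -0.0018, -0.0026, 0.0102, 0.0022, 0], [-1, 0.0003, -0.0016, -0.0027, 0.0102, 0.0022, 0], [-1, 0.0003, -0.0014, -0.0028, 0.0102, 0.0022, 0], [-1, 0.0003, -0.0012, -0.0029, 0.0102, 0.0022, 0], [-1, 0.0003, -0.001, -0.003, 0.0102, 0.0022, 0], [-1, 0.0003, -0.001, -0.003, 0.0102, 0.0022, 0], [-1, 0.0003, -0.0008, -0.003, 0.0102, 0.0022, 0], [-1, 0.0003, -0.0008, -0.003, 0.0102, 0.0022, 0], [-1, 0.0003, -0.0006, -0.003, 0.0102, 0.0022, 0], [-1, 0.0003, -0.0006, -0.003, 0.0102, 0.0022, 0], [-1, 0.0002, -0.0006, -0.003, 0.0102, 0.0022, 0], [-1, 0.0002, -0.0005, -0.003, 0.0102, 0.0022, 0]]])

```text
clock: 12.87
tool_pos: [576.4, 59.8, 124.3]
orientation: [[0.977, 0.075, -0.197], [0.211, -0.35, 0.913], [-0.0, -0.934, -0.358]]
force: [-1.5, -0.3, -1.3]
finger_gap: 85.1
gripper_force: 0.6
```

```bash
python3 - <<'E'
from lid import *
show(.365);p=lid()
E
```

```text
t 12.87 tcp [576.4  59.8 124.3] phi 0.366 target [570.5  86.8 170. ] dpos [-5.9 27.  45.7] rot [ 0.001 -0.    -0.003] F [-1.54 -0.3  -1.31] gap 85.1 q [ 0.2   0.95  0.21  1.58 -1.03  1.67 -0.45]
lid 0.045 1516
```

Request:
drive_tool(increments=[[[-1, 0, 0, -0.0015, 0.004, 0.001, 0], [-1, 0, 0, -0.0015, 0.004, 0.001, 0], [-1, 0, 0, -0.0015, 0.004, 0.001, 0], [-1, 0, 0, -0.0015, 0.004, 0.001, 0], [-1, 0, 0, -0.0015, 0, 0, 0], [-1, 0, 0, -0.0015, 0, 0, 0], [-1, 0, 0, -0.0015, 0, 0, 0], [-1, 0, 0, -0.0015, 0, 0, 0], [-1, 0, 0, 0, 0, 0, 0]]])

```text
clock: 13.67
tool_pos: [576.3, 60.3, 112.7]
orientation: [[0.977, 0.072, -0.199], [0.212, -0.335, 0.918], [-0.001, -0.939, -0.343]]
force: [0.1, 0.1, 0.2]
finger_gap: 85.6
gripper_force: 0.0
```

```bash
python3 - <<'E'
from lid import *
show(.34);p=lid()
import cv2; cv2.imwrite("pics/s4.png",cv2.resize(p[100:340,120:440],None,fx=2,fy=2))
E
```

```text
t 13.67 tcp [576.3  60.3 112.7] phi 0.35 target [571.   84.8 167.4] dpos [-5.4 24.5 54.8] rot [ 0.01   0.001 -0.004] F [0.1  0.1  0.23] gap 85.6 q [ 0.21  0.98  0.2   1.58 -1.03  1.67 -0.43]
lid 0.0 1481
```

View pics/s4.png

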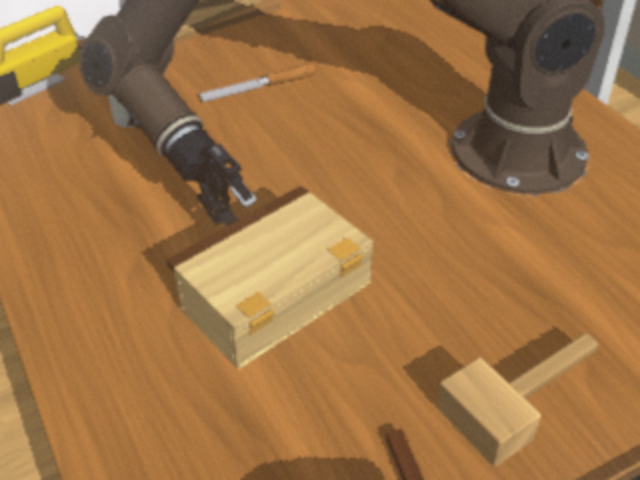

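Request:
drive_tool(increments=[[[-1, 0.0012, -0.0058, -0.001, 0, 0, 0], [-1, 0.002, -0.0098, 0, 0, 0, 0], [-1, 0.002, -0.0098, 0, 0, 0, 0], [-1, 0.002, -0.0098, 0, 0, 0, 0], [-1, 0.002, -0.0098, 0, 0, 0, 0], [-1, 0.002, -0.0098, 0, 0, 0, 0], [-1, 0, 0, 0, 0, 0, 0], [-1, 0, 0, 0, 0, 0, 0], [-1, 0, 0, 0, 0, 0, 0]]])

```text
clock: 14.47
tool_pos: [587.6, 5.4, 111.7]
orientation: [[0.977, 0.072, -0.199], [0.211, -0.335, 0.918], [-0.001, -0.939, -0.343]]
force: [0.3, 0.2, -0.2]
finger_gap: 85.2
gripper_force: 0.0
```

```bash
python3 - <<'E'
from lid import *
import pickle,cv2
show(.34);p=lid()
P0=pickle.load(open("d0.pkl","rb"))["top"]; q,z=imaging.read_camera("top"); c=imaging.camera_params("top")
P,u,v=cloud(z,c); m=(u>170)&(u<290)&(v>110)&(v<210)&(P[:,2]>86)&(P[:,2]<105)
print(cv2.minAreaRect(P[m][:,:2].astype(np.float32)), np.median(P[m][:,2]))
A,u0,v0=cloud(P0[1],P0[2])
for nm,(a,b,e,f) in dict(mallet=(118,155,183,255),square=(115,160,108,172),glue=(362,392,138,162),chisel=(362,378,188,235)).items():
    for X,U,W in ((A,u0,v0),(P,u,v)):
        k=(U>=a)&(U<=b)&(W>=e)&(W<=f)&(X[:,2]>8); print(nm,k.sum(),X[k].mean(0).round(1))
E
```

```text
t 14.47 tcp [587.6   5.4 111.7] phi 0.35 target [571.   84.8 167.4] dpos [-16.7  79.4  55.7] rot [ 0.01   0.001 -0.004] F [ 0.31  0.2  -0.21] gap 85.2 q [ 0.27  1.01  0.22  1.48 -1.    1.74 -0.45]
lid 0.0 1477
((580.3834228515625, 40.92240905761719), (261.975830078125, 309.3463439941406), 11.879073143005371) 96.44033856230634
mallet 1070 [374.8 442.6  48.2]
mallet 1065 [375.6 441.9  48.3]
square 587 [623.  479.4  13.9]
square 596 [624.4 479.3  13.9]
glue 336 [ 608.2 -443.8   89.7]
glue 399 [ 606.4 -429.   124.8]
chisel 296 [ 378.4 -428.2   16.9]
chisel 302 [ 380.1 -428.8   16.6]
```

```bash
python3 - <<'E'
from workcell import imaging
import cv2
q,z=imaging.read_camera("top"); cv2.imwrite("pics/t5.png",cv2.resize(q[80:280,180:420],None,fx=3,fy=3))
E
```

```text
(no output)
```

View pics/t5.png

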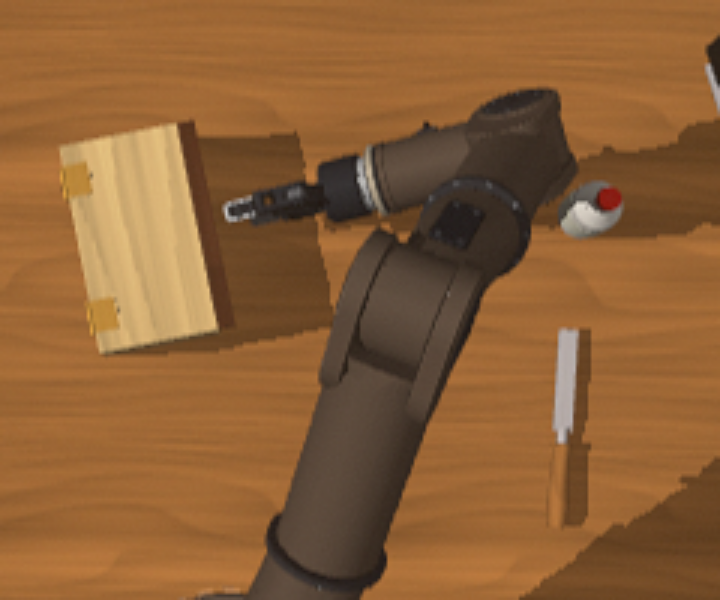

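The lid is shut. The fingertips, at about (228,210), stand clear of the lip, and the glue bottle, at (590,210), is untouched and where it was.

```bash
python3 -c "
from workcell import job
print(job.sign_off())"
```

```text
the job is handed in; nothing more can be done
None
```

The lid was tipped over, let fall, caught at about 0.66 rad and lowered until it measured fully shut. The hand is clear, the case and bystanders showed no movement in the last check, and the job is handed in with no verdict returned.

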